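# Find the sensor housing with a loose mass by shaking; reject it, socket a sound one

### The job

One of the three sealed sensor housings on the white tray has an inner weight that has come off its mount and slides lengthwise. Pick them up and shake or rock them gently until you have felt which one it is, stand that one on the flat black reject tray, and press one of the two sound ones gently fully home into the test socket between its two spring balls. The other sound one stays, or is stood back, on the white tray; do not drop or tip over any of them and leave the other things alone.

Things in the scene. Friction and masses are not known exactly. Their poses are not given: they have to be found in the camera images.
- housing_1_mid (a point): Closed aluminium housing, one of three of the same look: body 76 (its x) x 44 (y) x 48 mm high on a 5 mm thick foot flange 84 x 52 mm, steel connector on the lid to 59 mm. The point lies on its centre line 24 mm above its foot. About 0.4 kg. Grasp across the 44 mm width, above the flange. Starts upright, its axes parallel to the white tray's.
- housing_2_mid (a point): Closed aluminium housing, one of three of the same look: body 76 (its x) x 44 (y) x 48 mm high on a 5 mm thick foot flange 84 x 52 mm, steel connector on the lid to 59 mm. The point lies on its centre line 24 mm above its foot. About 0.4 kg. Grasp across the 44 mm width, above the flange. Starts upright, its axes parallel to the white tray's.
- housing_3_mid (a point): Closed aluminium housing, one of three of the same look: body 76 (its x) x 44 (y) x 48 mm high on a 5 mm thick foot flange 84 x 52 mm, steel connector on the lid to 59 mm. The point lies on its centre line 24 mm above its foot. About 0.4 kg. Grasp across the 44 mm width, above the flange. Starts upright, its axes parallel to the white tray's.
- tray: White tray, 194 (x) x 276 (y) mm, rim 13 mm high, floor 2 mm thick, fixed; origin under its centre. The housings start in a row along its y, 84 mm apart, up to 20 mm off its centre line. In one of them, unknown which, a 180 g tungsten weight can slide 19 mm either way along the housing's x (from a slope of 10 to 15 degrees on; it stays put when level); in the others it is fixed in the middle.
- socket: Fixed test socket: dark steel plate 150 (x) x 84 (y) x 16 mm with a pocket 87 x 55 mm, 4 mm deep, with a 2.5 mm lead-in chamfer, for the housing's flange, either way round, the housing's x along the socket's x. On each end of the pocket (at x = +-46 mm) a spring ball plunger on a block up to 29 mm above the bench: the balls stand 2 mm over the flange and give way to a push of about 6 N in all, then snap back over it. Origin: centre of the underside.
- socket_floor (a point): Centre of the pocket's floor, 12 mm above the socket's underside. With a housing fully home its foot lies on this floor and its mid point 24 mm above it.
- reject_tray: Flat black tray half covered by a white card, 69 (x) x 118 (y) mm, top 5 mm above the bench; fixed. Origin: centre of its underside.
- loupe: Bystander: small black eye loupe, 37 mm across, 29 mm high. Leave it alone.
- flux_pen: Bystander: white pen with a green cap, 131 mm long, 14 mm thick, lying on the bench. Leave it alone.
- tweezers_black: Bystander: black tweezers, 124 mm long, 10 mm high, lying on the bench. Leave them alone.
Things that resemble listed ones, but are neither listed nor needed, are in the scene too. Leave any green or red look-alike of the part that bears housing_1_mid alone. What is shaped like the part that bears housing_3_mid but red is not meant.

How it is judged:
By the outcome, as a careful person would: the job done as asked, in the order asked, and still so for the second after the job is handed in, with the robot touching nothing.
It also fails if it takes over 72 s, if anything falls off the work surface, if the arm or the gripper's body presses on something with over 40 N, if the wrist force passes 120 N, or if a joint passes its speed limit or range.

### The arm

A 7-joint arm with a two-finger parallel gripper is mounted at the origin on a cart in front of the work surface, level with it; the furniture and walls round the work are solid. World frame = base frame: x ahead of the robot, y to its left, z up, the work surface at z = 0. Lengths are in m, angles in rad, forces in N, time in s.
With the tool pointing down it reaches from about 0.35 to 0.9 m from the base axis. Payload 7.2 kg.
Tool frame: the origin (TCP) lies between the finger pads; the fingertips stand 8 mm ahead of it and the grasp point (between the pads) lies 11 mm behind it; z points along the fingers, y is the line along which they close (so a half turn about z gives the same grasp; the last joint's range is limited). The gripper opens to 88 mm and grips with 3 to 60 N. Pads are 20 mm wide; open, the fingers measure 115 mm over their backs; the gripper's body (75 mm by 178 mm) begins 61 mm behind the grasp point.
Start: joints at [1.263, 0.411, -0.013, 1.596, 0.006, 1.134, -0.082], TCP at [0.148, -0.607, 0.231] pointing down, gripper open.
Joint ranges: [-2.95, 2.95], [-0.29, 1.99], [-1.47, 1.44], [0.14, 2.54], [-1.03, 4.17], [0.13, 1.85], [-2.86, 2.86]. Speed limits (rad/s): [2.39, 2.39, 3.01, 3.01, 3.14, 3.14, 3.14].

### API

Orientations are given as a 3x3 rotation matrix whose columns are the frame's x, y, z axes.
In Python, from workcell import telemetry, optics, job gives the robot as it stands.
- The arm moves only by the tool arm_command, never from a script. Its argument "targets" is a list of rows, each a list of 7 numbers: the turn, a rotation vector about the tool's x, y, z in rad, then the shift along the tool's x, y, z in mm, then the opening, from -1 (shut) to 1 (fully open). In form: [[wx, wy, wz, x, y, z, claw], ...]. A call has 1 to 8 rows; each row shifts and turns the commanded pose from where the row before left it, along the tool's axes as they then stand; what a row does not reach is not made up. A row lasts 1/8 s, in which the tool goes at most 62.5 mm and 10.7 degrees, less where a joint would pass 70% of its speed; a pose out of reach is approached as far as the arm can. A call with a gripper value outside its range is refused whole. The fingers move at their own pace and stop on an object; the grip force is fixed at half the most. Time passes only in rows, so rows that do not move let the fingers close. It gives the time, the measured TCP pose, the force, the opening and the grip force at its end, in the units of the state.
- telemetry.observe(): the state, without advancing time (a new reading comes with each control period).
- optics.grab_frame(name): name is "scene" or "top" or "wrist"; returns (picture, depth): 420x560x3 uint8, red, green, blue; 420x560 float32, m along the optical axis (not along the pixel's ray), 0 where there is no reading.
- optics.calibration(name): a dict with "K" (3x3 intrinsics, pixels), "R" (3x3) and "t" (3): a world point X has camera coordinates R X + t. Camera axes: x right, y down, z forward; pixel columns grow to the right and rows downward; lengths in m; the calibration is good to about 2 mm. A picture is of the moment at which its call begins: read the wrist's pose just before it. calibration takes no time and is no camera call; for the wrist camera it gives the pose at the moment of the call.
- job.sign_off(): hands the job in; it is judged then, once.
Trained networks look in the newest picture that a camera, given by its name, has taken for a name from the list of things; names that differ only in an ending like _2 or _b are one class to them, and where a whole thing is asked for, a point or a joint stands for the part that bears it (a point fixed in the world has none). Each returns a list of dicts, best first, with "conf" (0 to 1); they miss things now and then, are a little off and sometimes report something else, mostly with a low value. They report only what shows in the picture. A call takes as long as a camera call. They do not tell look-alikes from the thing itself.
- optics.look_for(name, camera): "extent" ([centre column, centre row, width, height] in pixels, round what is visible of it).
- optics.outline_of(name, camera): "region" (420x560 bool, what is visible of it) and "extent" ([centre column, centre row, width, height] in pixels, round what is visible of it).
- optics.mark_of(name, camera): "centre" ([column, row] in pixels: a listed point, or the origin of a listed thing).
The state is a dict: "time": time; "joints": joint angles; "dq": joint speeds; "joint_efforts": joint torques, N m; "tool_pos": TCP position; "tcp_rot": TCP orientation; "force": force on the tool from outside, world axes, zero at the start; "wrist_torque": the same for the moment, N m; "finger_gap": finger opening in m; "gripper_force": force on a finger pad.
Only numpy, scipy, OpenCV 4.12 (cv2) and the standard library are available. Lean on these libraries where they do the work, as an engineer would, in place of code of your own. Each camera call takes 0.05 s, during which the arm holds its last target. There are 200 camera calls.

## Working session

There is one attempt and no reset: what is moved stays moved. The work goes in short steps, Python scripts to look and compute and a tool call to move; the robot and the scene stay as the last step left them, time stands still between calls to the robot, and variables do not carry over. Pictures are saved under pics/ and viewed, at most 10 in all, crops included, and the job is handed in when it is done.

Besides the shell and the picture viewer there is one more tool, called after "Request:" as name(argument=value, ...), one argument or row to a line, values as JSON. arm_command: Moves the arm, as the interface text tells. Its arguments: {"type":"object","properties":{"targets":{"type":"array","items":{"type":"array","items":{"type":"number"}}}},"required":["targets"]}

```bash
mkdir -p pics; ls
python3 - <<'E'
from workcell import telemetry, optics
import cv2,numpy as np
s=telemetry.observe()
for k,v in s.items(): print(k,np.round(v,4).tolist())
for c in ("scene","top"):
    p,d=optics.grab_frame(c)
    cv2.imwrite(f"pics/{c}0.png",p[:,:,::-1]); np.save(f"{c}_d.npy",d)
    K=optics.calibration(c); print(c,np.round(K["K"],1).tolist(),np.round(K["R"],3).tolist(),np.round(K["t"],3).tolist())
    for n in ("housing_1_mid","socket","reject_tray","tray"):
        print(n,[(np.round(q["centre"]).tolist(),round(q["conf"],2)) for q in optics.mark_of(n,c)])
E
```

```text
pics
time 0.0
joints [1.2628, 0.4119, -0.0128, 1.5971, 0.0056, 1.1343, -0.0822]
dq [0.0015, 0.001, 0.0004, 0.0003, 0.0011, -0.0014, 0.0006]
joint_efforts [0.0003, -58.7954, 0.6417, -29.1078, -0.0538, 0.0182, 0.0001]
tool_pos [0.1483, -0.6066, 0.2298]
tcp_rot [[0.9714, 0.2376, -0.0005], [0.2376, -0.9714, 0.0015], [-0.0001, -0.0016, -1.0]]
force [0.2313, 0.3419, -0.1934]
wrist_torque [0.0206, -0.0134, -0.0253]
gripper_force 0.0
finger_gap 0.0876
scene [[494.3, 0.0, 276.0], [0.0, 494.3, 209.1], [0.0, 0.0, 1.0]] [[-0.99, -0.138, 0.007], [-0.083, 0.555, -0.828], [0.11, -0.821, -0.561]] [0.555, 0.03, 2.147]
housing_1_mid [([260.0, 269.0], 0.8), ([246.0, 294.0], 0.7), ([281.0, 221.0], 0.62)]
socket [([302.0, 198.0], 0.72)]
reject_tray [([298.0, 168.0], 0.58)]
tray [([272.0, 236.0], 0.68), ([315.0, 158.0], 0.23)]
top [[466.7, 0.0, 281.7], [0.0, 466.7, 208.5], [0.0, 0.0, 1.0]] [[0.018, -1.0, -0.017], [-0.989, -0.015, -0.146], [0.146, 0.02, -0.989]] [0.124, 0.549, 1.634]
housing_1_mid [([197.0, 206.0], 0.92), ([151.0, 196.0], 0.68), ([282.0, 212.0], 0.59), ([409.0, 231.0], 0.2)]
socket [([337.0, 235.0], 0.59)]
reject_tray [([409.0, 229.0], 0.77)]
tray [([259.0, 208.0], 0.88)]
```

Run:
```python
import cv2
p=cv2.imread("pics/top0.png"); cv2.imwrite("pics/top0c.png",cv2.resize(p[100:340,120:440],(800,600),interpolation=cv2.INTER_CUBIC))
```

```text
(no output)
```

View pics/scene0.png

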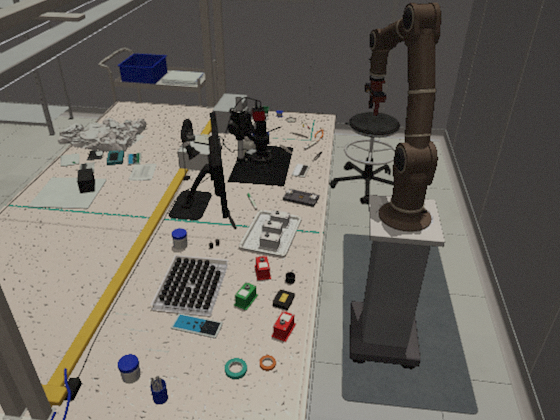

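View pics/top0c.png

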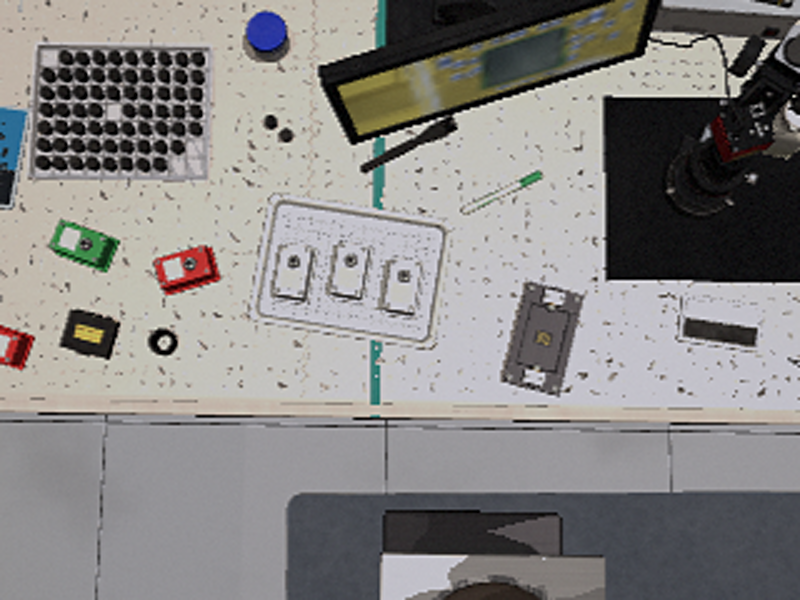

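Top view, full-frame pixels: the grey housings stand in the white tray at (237,208), (259,208) and (281,213). The socket is at (337,235) and the reject tray, with its white card half, at (408,228). The look-alikes are red at (195,207), green at (154,198) and red at (124,238), plus a black/yellow box at (156,233). A monitor stands beyond the white tray. I choose the three grey ones in the tray.

```bash
cat > h.py <<'E'
import numpy as np, cv2
from workcell import telemetry, optics
def ray(c,px,z,cal=None):
    cal=cal or optics.calibration(c); K,R,t=map(np.array,(cal["K"],cal["R"],cal["t"]))
    C=-R.T@t; px=np.atleast_2d(px).astype(float)
    d=(np.linalg.inv(K)@np.c_[px,np.ones(len(px))].T).T@R
    return C+d*((z-C[2])/d[:,2])[:,None]
def cloud(c,d,cal=None):
    cal=cal or optics.calibration(c); K,R,t=map(np.array,(cal["K"],cal["R"],cal["t"]))
    v,u=np.mgrid[:d.shape[0],:d.shape[1]]
    P=np.stack([(u-K[0,2])/K[0,0]*d,(v-K[1,2])/K[1,1]*d,d],-1)
    return (P-t)@R
E
python3 - <<'E'
from h import *
d=np.load("top_d.npy"); W=cloud("top",d)
for n,p,z in [("h1",(237,208),.059),("h2",(259,208),.059),("h3",(281,211),.059),("sock",(337,235),.012),("rej",(408,229),.005),("tray",(261,208),.002),("red",(195,207),.05)]:
    print(n,np.round(ray("top",p,z),3).tolist(), np.round(W[p[1],p[0]],3).tolist())
# obstacles: max height in regions
for y in np.arange(.3,-.7,-.1):
    print(round(y,1),[round(float(np.max(np.where((W[...,0]>x)&(W[...,0]<x+.1)&(W[...,1]<y)&(W[...,1]>y-.1)&(d>0),W[...,2],-1))),2) for x in np.arange(.2,1.,.1)])
s=telemetry.observe(); cal=optics.calibration("wrist"); R=np.array(cal["R"]);C=-R.T@np.array(cal["t"])
T=np.array(s["tcp_rot"]); print("K",cal["K"][0],"cam in tool",T.T@(C-s["tool_pos"]), (T.T@R.T).round(2))
E
```

```text
h1 [[0.544, 0.292, 0.059]] [0.546, 0.294, 0.045]
h2 [[0.545, 0.214, 0.059]] [0.546, 0.214, 0.049]
h3 [[0.535, 0.135, 0.059]] [0.534, 0.135, 0.067]
sock [[0.457, -0.068, 0.012]] [0.457, -0.068, 0.012]
rej [[0.484, -0.326, 0.005]] [0.484, -0.327, -0.0]
tray [[0.553, 0.21, 0.002]] [0.547, 0.207, 0.046]
red [[0.546, 0.444, 0.05]] [0.547, 0.445, 0.047]
0.3 [-0.77, 0.01, 0.03, 0.07, 0.02, 0.33, 0.01, 0.01]
0.2 [-0.78, 0.01, 0.06, 0.07, 0.02, 0.34, 0.33, 0.02]
0.1 [-0.77, 0.01, 0.02, 0.02, 0.02, 0.34, 0.34, 0.15]
-0.0 [-0.78, 0.03, 0.03, 0.04, 0.02, 0.15, 0.35, 0.02]
-0.1 [-0.78, 0.01, 0.02, 0.02, 0.02, 0.02, 0.36, 0.21]
-0.2 [-0.78, 0.01, 0.01, 0.02, 0.39, 0.41, 0.33, 0.12]
-0.3 [-0.78, 0.01, 0.02, 0.02, 0.34, 0.36, 0.35, 0.13]
-0.4 [-0.77, 0.01, 0.02, 0.03, 0.02, 0.24, 0.02, 0.13]
-0.5 [-0.78, 0.01, 0.02, 0.03, 0.05, 0.05, 0.02, 0.01]
-0.6 [-0.77, 0.01, 0.02, 0.01, 0.05, 0.05, 0.14, 0.15]
K [302.79595067   0.         278.18009398] cam in tool [ 6.95929035e-02 -1.05106530e-04 -1.53996808e-01] [[-0.   -0.97 -0.26]
 [ 1.   -0.   -0.  ]
 [-0.   -0.26  0.97]]
```

Request:
arm_command(
  targets=[
    [0,0,0,32,-39,-1,1],
    [0,0,0,32,-39,-1,1],
    [0,0,0,32,-39,-1,1],
    [0,0,0,32,-39,-1,1],
    [0,0,0,32,-39,-1,1],
    [0,0,0,32,-39,-1,1],
    [0,0,0,32,-39,-1,1],
    [0,0,0,32,-39,-1,1],
  ],
)

```text
time: 1.5
tool_pos: [0.3236, -0.2418, 0.239]
tcp_rot: [[0.971, 0.237, 0.001], [0.237, -0.971, -0.001], [0.001, 0.001, -1.0]]
force: [0.4, -0.4, -0.8]
finger_gap: 0.0879
gripper_force: 0.0
```

Request:
arm_command(
  targets=[
    [0,0,0,32,-39,-1,1],
    [0,0,0,32,-39,-1,1],
    [0,0,0,32,-39,-1,1],
    [0,0,0,32,-39,-1,1],
    [0,0,0,32,-39,-1,1],
    [0,0,0.127,32,-39,-1,1],
    [0,0,0.127,20,-45,-1,1],
    [0,0,0.127,15,-45,-1,1],
  ],
)

```text
time: 2.5
tool_pos: [0.4848, 0.1229, 0.2468]
tcp_rot: [[0.989, -0.145, 0.001], [-0.145, -0.989, -0.0], [0.001, -0.0, -1.0]]
force: [0.4, -1.0, 0.5]
finger_gap: 0.0878
gripper_force: 0.0
```

```bash
cat >> h.py <<'E'
def st(): 
    s=telemetry.observe(); T=np.array(s["tcp_rot"]); print("t",round(s["time"],2),"pos",np.round(s["tool_pos"],4),"yaw",round(float(np.degrees(np.arctan2(T[1,0],T[0,0]))),2),"z",T[:,2].round(3),"F",np.round(s["force"],1),"M",np.round(s["wrist_torque"],2),"gap",round(s["finger_gap"],4),"gf",round(s["gripper_force"],1)); return s
E
python3 - <<'E'
from h import *
s=st(); cal=optics.calibration("wrist"); p,d=optics.grab_frame("wrist")
cv2.imwrite("pics/w1.png",p[:,:,::-1]); np.savez("w1.npz",p=p,d=d,**{k:np.array(v) for k,v in cal.items()})
for n,z in (("housing_1_mid",.026),("socket",.0),("reject_tray",.0),("tray",.0)):
    print(n,[(np.round(q["centre"]).tolist(),round(q["conf"],2),np.round(ray("wrist",q["centre"],z,cal)[0],4).tolist()) for q in optics.mark_of(n,"wrist")])
st()
E
```

```text
t 2.5 pos [0.4848 0.1229 0.2468] yaw -8.34 z [ 0.001 -0.    -1.   ] F [ 0.4 -1.   0.5] M [-0.   -0.07 -0.02] gap 0.0878 gf 0.0
housing_1_mid [([267.0, 145.0], 0.94, [0.5334, 0.1293, 0.026]), ([6.0, 168.0], 0.87, [0.5524, 0.4536, 0.026]), ([427.0, 178.0], 0.3, [0.464, -0.0616, 0.026])]
socket [([425.0, 179.0], 0.85, [0.4569, -0.0717, 0.0])]
reject_tray [([429.0, 179.0], 0.51, [0.4563, -0.0766, 0.0])]
tray []
t 2.75 pos [0.4841 0.1208 0.2464] yaw -8.0 z [-0.001 -0.001 -1.   ] F [ 0.7 -0.5  0.7] M [ 0.01 -0.01  0.01] gap 0.0876 gf 0.0
```

View pics/w1.png

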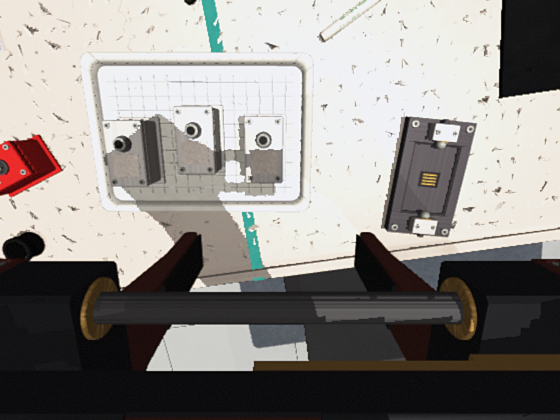

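The wrist view shows the three grey housings in the white tray, with connectors at (122,144), (193,129) and (263,139). The socket is at (428,179) with its plungers at (443,132) and (423,225). A red look-alike is at (30,165).

```bash
cat >> h.py <<'E'
def rects(W,mask,mina):
    out=[]
    n,l,stt,c=cv2.connectedComponentsWithStats(mask.astype(np.uint8))
    for i in range(1,n):
        if stt[i,4]<mina: continue
        P=W[l==i]; (cx,cy),(w,h),a=cv2.minAreaRect((P[:,:2]*1000).astype(np.float32))
        if w<h: w,h,a=h,w,a+90
        a=(a+90)%180-90
        out.append((round(cx,1),round(cy,1),round(w,1),round(h,1),round(a,1),round(float(np.median(P[:,2]))*1000,1),c[i].round().tolist(),int(stt[i,4])))
    return out
E
python3 - <<'E'
from h import *
f=np.load("w1.npz"); d=f["d"]; W=cloud("wrist",d,f); z=W[...,2]; ok=(d>0)&(W[...,0]>.38)
cl=lambda m:cv2.morphologyEx(m.astype(np.uint8),cv2.MORPH_OPEN,np.ones((3,3)))
print("lids"); [print(r) for r in rects(W,cl(ok&(z>.042)&(z<.056)),150)]
print("sock"); [print(r) for r in rects(W,cl(ok&(z>.0085)&(z<.022)),150)]
print("plung"); [print(r) for r in rects(W,cl(ok&(z>.023)&(z<.034)),30)]
print("connectors"); [print(r) for r in rects(W,cl(ok&(z>.0555)&(z<.064)),15)]
for u,v in [(195,80),(230,75),(350,100),(150,300)]: print(W[v,u].round(4))
E
```

```text
lids
(550.1, 209.5, 75.0, 44.1, -8.1, 50.3, [195.0, 141.0], 2484)
(529.4, 133.4, 74.8, 44.0, -8.7, 50.3, [264.0, 149.0], 2379)
(548.0, 291.3, 75.2, 44.7, -8.3, 50.3, [126.0, 153.0], 2468)
(555.0, 437.6, 51.5, 44.3, -72.8, 47.8, [12.0, 166.0], 1062)
sock
(661.0, 14.9, 72.8, 11.8, -63.4, 11.8, [348.0, 18.0], 633)
(599.2, -194.7, 106.6, 70.0, -0.1, 11.5, [530.0, 47.0], 5379)
(554.3, 210.2, 276.1, 193.1, 81.5, 13.9, [197.0, 125.0], 7197)
(458.5, -70.5, 149.7, 85.5, -13.9, 14.9, [429.0, 176.0], 6692)
(545.0, 269.9, 73.7, 2.2, -7.7, 15.3, [156.0, 150.0], 244)
(560.9, 414.8, 43.1, 7.5, 10.1, 15.3, [41.0, 156.0], 277)
(448.7, 470.9, 34.4, 16.4, 22.6, 13.2, [32.0, 243.0], 175)
(442.5, 488.3, 25.2, 11.6, 15.8, 16.5, [17.0, 251.0], 175)
plung
(515.9, -84.0, 32.5, 32.1, -66.4, 28.9, [445.0, 133.0], 543)
(544.2, 269.9, 72.5, 1.7, -8.2, 28.5, [151.0, 152.0], 221)
(561.6, 415.1, 44.0, 6.2, 13.5, 28.3, [33.0, 156.0], 233)
(402.2, -56.2, 34.8, 29.7, -15.2, 28.9, [424.0, 225.0], 450)
(447.7, 479.1, 36.7, 30.8, 70.8, 27.6, [17.0, 248.0], 313)
connectors
(562.2, 207.7, 13.8, 13.8, 81.5, 61.0, [191.0, 130.0], 159)
(540.8, 131.7, 13.4, 13.0, 81.7, 61.3, [263.0, 140.0], 143)
(559.6, 289.2, 13.6, 13.1, 80.2, 60.9, [120.0, 144.0], 167)
[0.6217 0.2056 0.0041]
[0.6214 0.1625 0.0018]
[0.5711 0.0194 0.0007]
[0.5172 0.1502 0.3349]
```

Request:
arm_command(
  targets=[
    [0,0,0.007,11,-5,35,0.36],
    [0,0,0,11,-5,40,0.36],
    [0,0,0,11,-5,40,0.36],
    [0,0,0,10,-4,35,0.36],
    [0,0,0,0,0,0,0.36],
  ],
)

```text
time: 3.38
tool_pos: [0.5284, 0.1317, 0.0945]
tcp_rot: [[0.989, -0.149, -0.005], [-0.149, -0.989, -0.002], [-0.004, 0.002, -1.0]]
force: [-0.5, 0.5, -0.4]
finger_gap: 0.0599
gripper_force: 0.0
```

```bash
cat >> h.py <<'E'
def avg(n=6):
    "mean pose/force over n short camera waits"
    L=[]
    for i in range(n): optics.grab_frame("wrist"); L.append(telemetry.observe())
    m=lambda k:np.mean([np.array(l[k]) for l in L],0)
    sd=np.std([l["wrist_torque"] for l in L],0)
    T=m("tcp_rot"); print("t",round(L[-1]["time"],2),"pos",m("tool_pos").round(4),"yaw",round(float(np.degrees(np.arctan2(T[1,0],T[0,0]))),2),"z",T[:,2].round(4),"F",m("force").round(2),"M",m("wrist_torque").round(4),"sd",sd.round(3),"Mtool",(T.T@m("wrist_torque")).round(4),"gap",m("finger_gap").round(4),"gf",m("gripper_force").round(1))
    return m("tool_pos"),T
def to(pos,T,tgt,yaw=None):
    "shift in tool axes, mm, from measured pose"
    print("tool shift mm",(T.T@(np.array(tgt)-pos)*1000).round(1), "" if yaw is None else "wz %.3f"%-np.radians(yaw-np.degrees(np.arctan2(T[1,0],T[0,0]))))
E
python3 - <<'E'
from h import *
p,T=avg(3); to(p,T,(.5294,.1334,.021),-8.5)
E
```

```text
t 3.52 pos [0.5296 0.1329 0.0973] yaw -8.54 z [-3.e-04 -4.e-04 -1.e+00] F [-0.06  0.03 -0.12] M [0.0318 0.019  0.006 ] sd [0.035 0.007 0.015] Mtool [ 0.0287 -0.0235 -0.006 ] gap 0.0599 gf 0.0
tool shift mm [-0.3 -0.5 76.3] wz -0.001
```

Request:
arm_command(
  targets=[
    [0,0,0,0,0,35,0.36],
    [0,0,0,0,0,30,0.36],
    [0,0,0,0,0,11,0.36],
    [0,0,0,0,0,0,-1],
    [0,0,0,0,0,0,-1],
    [0,0,0,0,0,0,-1],
    [0,0,0,0,0,0,-1],
  ],
)

```text
time: 4.4
tool_pos: [0.5306, 0.134, 0.0221]
tcp_rot: [[0.989, -0.148, 0.002], [-0.148, -0.989, 0.0], [0.002, -0.0, -1.0]]
force: [-1.4, -0.6, 7.7]
finger_gap: 0.0439
gripper_force: 30.0
```

Request:
arm_command(
  targets=[
    [0,0,0,0,0,-25,-1],
    [0,0,0,0,0,-40,-1],
    [0,0,0,0,0,-35,-1],
    [0,0.15,0,0,0,0,-1],
    [0,0.15,0,0,0,0,-1],
    [0,0.15,0,0,0,0,-1],
    [0,0,0,0,0,0,-1],
    [0,0,0,0,0,0,-1],
  ],
)

```text
time: 5.4
tool_pos: [0.5306, 0.1323, 0.115]
tcp_rot: [[0.929, -0.148, 0.339], [-0.134, -0.989, -0.065], [0.345, 0.015, -0.938]]
force: [0.4, -0.5, -4.6]
finger_gap: 0.0442
gripper_force: 30.0
```

Request:
arm_command(
  targets=[
    [0,-0.15,0,0,0,0,-1],
    [0,-0.15,0,0,0,0,-1],
    [0,-0.15,0,0,0,0,-1],
    [0,0,0,0,0,0,-1],
  ],
)

```text
time: 5.9
tool_pos: [0.5334, 0.1287, 0.114]
tcp_rot: [[0.983, -0.156, -0.098], [-0.157, -0.988, 0.002], [-0.097, 0.013, -0.995]]
force: [-0.6, -0.1, -3.9]
finger_gap: 0.0436
gripper_force: 30.0
```

Run:
```python
from h import *
avg(8)
```

```text
t 6.3 pos [0.5301 0.1309 0.1146] yaw -8.71 z [-0.0959 -0.0013 -0.9954] F [-0.1   0.26 -3.94] M [ 0.0259 -0.15    0.0216] sd [0.011 0.027 0.034] Mtool [ 0.0461  0.1447 -0.0238] gap 0.0438 gf 30.0
```

Request:
arm_command(
  targets=[
    [0,-0.15,0,0,0,0,-1],
    [0,-0.15,0,0,0,0,-1],
    [0,-0.15,0,0,0,0,-1],
    [0,0,0,0,0,0,-1],
    [0,0.15,0,0,0,0,-1],
    [0,0.15,0,0,0,0,-1],
    [0,0.15,0,0,0,0,-1],
    [0,0,0,0,0,0,-1],
  ],
)

```text
time: 7.3
tool_pos: [0.5278, 0.1326, 0.1169]
tcp_rot: [[0.985, -0.145, -0.093], [-0.146, -0.989, -0.003], [-0.091, 0.016, -0.996]]
force: [0.2, 0.5, -2.9]
finger_gap: 0.0439
gripper_force: 30.0
```

Run:
```python
from h import *
avg(8)
```

```text
t 7.7 pos [0.5307 0.1312 0.1149] yaw -8.68 z [-0.0967 -0.0017 -0.9953] F [ 0.03 -0.01 -3.65] M [ 0.0392 -0.1819 -0.0261] sd [0.03  0.02  0.018] Mtool [0.0684 0.1735 0.0225] gap 0.044 gf 30.0
```

Request:
arm_command(
  targets=[
    [0,0.1,0,0,0,0,-1],
    [0,0.12,0,0,0,0,-1],
    [0,0.12,0,0,0,0,-1],
    [0,0.12,0,0,0,0,-1],
    [0,0,0,0,0,0,-1],
    [0,0,0,0,0,0,-1],
    [0,0,0,0,0,0,-1],
  ],
)

```text
time: 8.57
tool_pos: [0.5315, 0.1307, 0.1147]
tcp_rot: [[0.925, -0.151, 0.349], [-0.136, -0.988, -0.069], [0.355, 0.016, -0.935]]
force: [0.3, 0.5, -4.3]
finger_gap: 0.044
gripper_force: 30.0
```

Run:
```python
from h import *
avg(2); print(telemetry.observe()["joints"])
```

```text
t 8.68 pos [0.5313 0.1305 0.1146] yaw -8.35 z [ 0.3493 -0.0688 -0.9345] F [ 0.04  0.31 -3.94] M [0.1557 0.6124 0.0115] sd [0.013 0.017 0.001] Mtool [ 0.0649 -0.6287  0.0015] gap 0.0436 gf 30.0
[-0.30573714  0.29646487 -0.19481203  2.16853081  0.64978689  0.4779517
 -2.75596332]
```

Request:
arm_command(
  targets=[
    [0,-0.12,0,0,0,0,-1],
    [0,-0.12,0,0,0,0,-1],
    [0,-0.12,0,0,0,0,-1],
    [0,0,0,0,0,0,-1],
    [0,0,0,0,0,0,-1],
  ],
)

```text
time: 9.3
tool_pos: [0.53, 0.1308, 0.114]
tcp_rot: [[0.989, -0.15, 0.003], [-0.15, -0.989, -0.017], [0.005, 0.017, -1.0]]
force: [0.2, 0.0, -4.4]
finger_gap: 0.044
gripper_force: 30.0
```

Run:
```python
from h import *
avg(10)
```

```text
t 9.8 pos [0.5299 0.1314 0.1146] yaw -8.53 z [ 0.0025 -0.0172 -0.9998] F [-0.07  0.08 -4.03] M [0.055  0.0112 0.0042] sd [0.026 0.016 0.024] Mtool [ 0.0528 -0.0192 -0.0043] gap 0.0438 gf 30.0
```

Request:
arm_command(
  targets=[
    [0,-0.12,0,0,0,0,-1],
    [0,-0.12,0,0,0,0,-1],
    [0,-0.12,0,0,0,0,-1],
    [0,0,0,0,0,0,-1],
    [0,0,0,0,0,0,-1],
  ],
)

```text
time: 10.42
tool_pos: [0.5301, 0.1315, 0.1143]
tcp_rot: [[0.927, -0.149, -0.345], [-0.145, -0.989, 0.037], [-0.347, 0.016, -0.938]]
force: [0.4, -0.6, -3.9]
finger_gap: 0.044
gripper_force: 30.0
```

Run:
```python
from h import *
avg(2)
```

```text
t 10.53 pos [0.5299 0.1316 0.1149] yaw -8.88 z [-0.3449  0.0363 -0.9379] F [ 0.09 -0.06 -3.18] M [-1.000e-04 -6.027e-01  3.230e-02] sd [0.01  0.015 0.014] Mtool [ 0.076   0.5965 -0.0522] gap 0.0439 gf 30.0
```

Request:
arm_command(
  targets=[
    [0,0.12,0,0,0,0,-1],
    [0,0.12,0,0,0,0,-1],
    [0,0.12,0,0,0,0,-1],
    [0,0,0,0,0,0,-1],
    [0,0,0,0,0,0,-1],
  ],
)

```text
time: 11.15
tool_pos: [0.5306, 0.1313, 0.1153]
tcp_rot: [[0.989, -0.149, 0.002], [-0.149, -0.989, -0.017], [0.004, 0.016, -1.0]]
force: [0.1, -0.5, -3.4]
finger_gap: 0.0437
gripper_force: 30.0
```

Run:
```python
from h import *
avg(10)
```

```text
t 11.65 pos [0.5307 0.131  0.1144] yaw -8.62 z [ 0.0011 -0.0167 -0.9999] F [-0.08 -0.08 -3.77] M [ 0.0629  0.0055 -0.0005] sd [0.014 0.037 0.026] Mtool [ 0.0614 -0.0149  0.0005] gap 0.0439 gf 30.0
```

A is sound: the two level readings differ by only 0.004 Nm, against about 0.067 expected for a loose weight. I'll put it back.

Request:
arm_command(
  targets=[
    [0.017,0,0,0,-1,40,-1],
    [0,0,0,0,0,35,-1],
    [0,0,0,0,0,12,-1],
    [0,0,0,0,0,4,-1],
    [0,0,0,0,0,1,-1],
    [0,0,0,0,0,0,-1],
  ],
)

```text
time: 12.4
tool_pos: [0.5316, 0.1317, 0.0236]
tcp_rot: [[0.989, -0.149, 0.006], [-0.149, -0.989, 0.0], [0.006, -0.001, -1.0]]
force: [0.1, -0.4, -3.2]
finger_gap: 0.044
gripper_force: 30.0
```

Run:
```python
from h import *
avg(2)
```

```text
t 12.5 pos [0.5314 0.1317 0.0235] yaw -8.59 z [ 6.e-03  3.e-04 -1.e+00] F [-0.06 -0.14 -3.72] M [ 0.0356 -0.0009  0.0008] sd [0.005 0.015 0.006] Mtool [ 0.0353 -0.0044 -0.0006] gap 0.0441 gf 30.0
```

Request:
arm_command(
  targets=[
    [0,0,0,0,0,1,-1],
    [0,0,0,0,0,1,-1],
    [0,0,0,0,0,0,-1],
  ],
)

```text
time: 12.88
tool_pos: [0.5314, 0.1315, 0.0221]
tcp_rot: [[0.989, -0.15, 0.006], [-0.15, -0.989, -0.0], [0.006, -0.001, -1.0]]
force: [-2.6, -1.8, 12.0]
finger_gap: 0.0439
gripper_force: 30.0
```

Request:
arm_command(
  targets=[
    [0,0,0,0,0,0,0.36],
    [0,0,0,0,0,0,0.36],
    [0,0,0,0,0,-30,0.36],
    [0,0,0,0,0,-45,0.36],
    [0,0,0,3,-40,0,0.36],
    [0,-0.006,0,4,-40,0,0.36],
    [0,0,0,0,0,0,0.36],
  ],
)

```text
time: 13.75
tool_pos: [0.5494, 0.2135, 0.0958]
tcp_rot: [[0.989, -0.145, -0.001], [-0.145, -0.989, 0.003], [-0.001, -0.003, -1.0]]
force: [-0.5, -0.2, -0.3]
finger_gap: 0.0595
gripper_force: 0.0
```

Run:
```python
from h import *
p,T=avg(3); to(p,T,(.5501,.2095,.021),-8.3)
```

```text
t 13.9 pos [0.5491 0.2097 0.0953] yaw -8.53 z [-2.e-03  5.e-04 -1.e+00] F [-0.45 -0.79 -0.37] M [ 0.0102 -0.0084 -0.0322] sd [0.012 0.019 0.022] Mtool [0.0114 0.0068 0.0322] gap 0.0598 gf 0.0
tool shift mm [ 1.2  0.  74.3] wz -0.004
```

Request:
arm_command(
  targets=[
    [0,0,0,1,0,35,0.36],
    [0,0,0,0,0,30,0.36],
    [0,0,0,0,0,9,0.36],
    [0,0,0,0,0,0,-1],
    [0,0,0,0,0,0,-1],
    [0,0,0,0,0,0,-1],
  ],
)

```text
time: 14.65
tool_pos: [0.551, 0.2096, 0.0227]
tcp_rot: [[0.989, -0.149, 0.0], [-0.149, -0.989, 0.001], [0.0, -0.001, -1.0]]
force: [0.0, -0.5, 2.3]
finger_gap: 0.0438
gripper_force: 30.0
```

Request:
arm_command(
  targets=[
    [0,0,0,0,0,-25,-1],
    [0,0,0,0,0,-35,-1],
    [0,0,0,0,0,-35,-1],
    [0,0.12,0,0,0,0,-1],
    [0,0.12,0,0,0,0,-1],
    [0,0.12,0,0,0,0,-1],
    [0,0,0,0,0,0,-1],
    [0,0,0,0,0,0,-1],
  ],
)

```text
time: 15.65
tool_pos: [0.5509, 0.2095, 0.1171]
tcp_rot: [[0.926, -0.149, 0.346], [-0.14, -0.989, -0.052], [0.35, -0.0, -0.937]]
force: [1.2, 0.4, -3.9]
finger_gap: 0.0438
gripper_force: 30.0
```

Request:
arm_command(
  targets=[
    [0,0,0,0,0,0,-1],
    [0,-0.12,0,0,0,0,-1],
    [0,-0.12,0,0,0,0,-1],
    [0,-0.12,0,0,0,0,-1],
    [0,0,0,0,0,0,-1],
    [0,0,0,0,0,0,-1],
  ],
)

```text
time: 16.4
tool_pos: [0.5503, 0.2088, 0.1161]
tcp_rot: [[0.989, -0.15, -0.001], [-0.15, -0.989, 0.001], [-0.001, -0.001, -1.0]]
force: [-0.4, -0.0, -4.0]
finger_gap: 0.0438
gripper_force: 30.0
```

Run:
```python
from h import *
avg(8); print(np.round(telemetry.observe()["joints"],2))
```

```text
t 16.8 pos [0.5498 0.2097 0.1167] yaw -8.52 z [-9.e-04  6.e-04 -1.e+00] F [-0.16  0.25 -3.45] M [ 0.0219 -0.0179  0.0015] sd [0.023 0.025 0.028] Mtool [ 0.0243  0.0145 -0.0015] gap 0.0438 gf 30.0
[-0.19  0.5  -0.34  1.78  0.2   0.9  -2.34]
```

Request:
arm_command(
  targets=[
    [0,-0.12,0,0,0,0,-1],
    [0,-0.12,0,0,0,0,-1],
    [0,-0.12,0,0,0,0,-1],
    [0,0,0,0,0,0,-1],
    [0,0,0,0,0,0,-1],
    [0,0,0,0,0,0,-1],
  ],
)

```text
time: 17.55
tool_pos: [0.5498, 0.2101, 0.1174]
tcp_rot: [[0.926, -0.148, -0.348], [-0.138, -0.989, 0.053], [-0.352, -0.001, -0.936]]
force: [-0.3, -0.2, -3.7]
finger_gap: 0.0437
gripper_force: 30.0
```

Request:
arm_command(
  targets=[
    [0,0.12,0,0,0,0,-1],
    [0,0.12,0,0,0,0,-1],
    [0,0.12,0,0,0,0,-1],
    [0,0,0,0,0,0,-1],
    [0,0,0,0,0,0,-1],
  ],
)

```text
time: 18.18
tool_pos: [0.5506, 0.2094, 0.1174]
tcp_rot: [[0.989, -0.149, -0.002], [-0.149, -0.989, 0.001], [-0.002, -0.001, -1.0]]
force: [0.0, 0.1, -3.9]
finger_gap: 0.0436
gripper_force: 30.0
```

Run:
```python
from h import *
avg(8); print(np.round(telemetry.observe()["joints"],2))
```

```text
t 18.57 pos [0.5509 0.209  0.1163] yaw -8.64 z [-2.5e-03  9.0e-04 -1.0e+00] F [-0.33  0.02 -3.71] M [0.0067 0.0374 0.0109] sd [0.024 0.034 0.018] Mtool [ 0.0009 -0.038  -0.0109] gap 0.0437 gf 30.0
[-0.19  0.5  -0.34  1.78  0.2   0.9  -2.34]
```

Request:
arm_command(
  targets=[
    [0,0.12,0,0,0,0,-1],
    [0,0.12,0,0,0,0,-1],
    [0,0.12,0,0,0,0,-1],
    [0,0,0,0,0,0,-1],
    [0,0,0,0,0,0,-1],
    [0,-0.12,0,0,0,0,-1],
    [0,-0.12,0,0,0,0,-1],
    [0,-0.12,0,0,0,0,-1],
  ],
)

```text
time: 19.58
tool_pos: [0.552, 0.2089, 0.1177]
tcp_rot: [[0.989, -0.151, -0.006], [-0.151, -0.989, 0.006], [-0.007, -0.005, -1.0]]
force: [0.1, 0.0, -4.3]
finger_gap: 0.0437
gripper_force: 30.0
```

Request:
arm_command(
  targets=[
    [0,0,0,0,0,0,-1],
    [0,0,0,0,0,0,-1],
  ],
)

```text
time: 19.82
tool_pos: [0.5506, 0.2087, 0.1162]
tcp_rot: [[0.989, -0.151, -0.001], [-0.151, -0.989, 0.001], [-0.001, -0.001, -1.0]]
force: [0.6, -0.8, -4.2]
finger_gap: 0.0441
gripper_force: 30.0
```

Run:
```python
from h import *
avg(12)
```

```text
t 20.43 pos [0.55   0.2097 0.1168] yaw -8.54 z [-1.1e-03  8.0e-04 -1.0e+00] F [-0.12  0.25 -3.34] M [ 0.0211 -0.0224  0.006 ] sd [0.023 0.017 0.028] Mtool [ 0.0242  0.019  -0.006 ] gap 0.0438 gf 30.0
```

B is the loose one: the moment about y swings 0.0145 → −0.038 → +0.019 Nm, repeatably. I'll carry it towards the reject tray.

Request:
arm_command(
  targets=[
    [0,0,0,0,20,-10,-1],
    [0,0,0,-8,44,-8,-1],
    [0,0,0,-8,47,-5,-1],
    [0,0,0,-8,47,-5,-1],
    [0,0,0,-8,47,-5,-1],
    [0,0,0,-8,47,-5,-1],
    [0,0,0,-8,47,-5,-1],
    [0,0,0,-8,47,-5,-1],
  ],
)

```text
time: 21.42
tool_pos: [0.4422, -0.127, 0.1655]
tcp_rot: [[0.989, -0.151, -0.001], [-0.151, -0.989, 0.0], [-0.001, -0.0, -1.0]]
force: [1.3, -0.6, -3.0]
finger_gap: 0.0439
gripper_force: 30.0
```

Request:
arm_command(
  targets=[
    [0,0,0,-8,47,-5,-1],
    [0,0,0,-8,47,0,-1],
    [0,0,0,-8,40,0,-1],
    [0,0,0,-5,7,0,-1],
    [0,0,0,0,0,0,-1],
  ],
)

```text
time: 22.05
tool_pos: [0.3927, -0.26, 0.1698]
tcp_rot: [[0.988, -0.151, -0.001], [-0.151, -0.988, 0.001], [-0.001, -0.001, -1.0]]
force: [-0.9, -0.0, -3.2]
finger_gap: 0.0433
gripper_force: 30.0
```

Run:
```python
from h import *
s=st(); cal=optics.calibration("wrist"); p,d=optics.grab_frame("wrist"); print(np.round(s["joints"],2))
cv2.imwrite("pics/w2.png",p[:,:,::-1]); np.savez("w2.npz",p=p,d=d,**{k:np.array(v) for k,v in cal.items()})
for f in (optics.mark_of,): print([(np.round(q["centre"]).tolist(),round(q["conf"],2),np.round(ray("wrist",q["centre"],.0,cal)[0],4).tolist()) for q in f("reject_tray","wrist")])
W=cloud("wrist",d,cal); z=W[...,2]
m=(d>0)&(z>.003)&(z<.008)&(abs(W[...,0]-.484)<.09)&(abs(W[...,1]+.326)<.11)
[print(r) for r in rects(W,cv2.morphologyEx(m.astype(np.uint8),cv2.MORPH_OPEN,np.ones((3,3))),150)]
far=(d>0)&(z>.1)&(W[...,0]>.5); print("tall",W[far].min(0) if far.any() else None)
```

```text
t 22.05 pos [ 0.3927 -0.26    0.1698] yaw -8.71 z [-0.001  0.001 -1.   ] F [-0.9 -0.  -3.2] M [ 0.05 -0.08 -0.01] gap 0.0433 gf 30.0
[ 0.6   0.23 -0.14  2.02  0.04  0.9  -1.28]
[([330.0, 92.0], 0.87, [0.4849, -0.3272, 0.0])]
(485.2, -328.9, 118.1, 69.1, 82.3, 6.1, [333.0, 90.0], 8618)
tall None
```

View pics/w2.png

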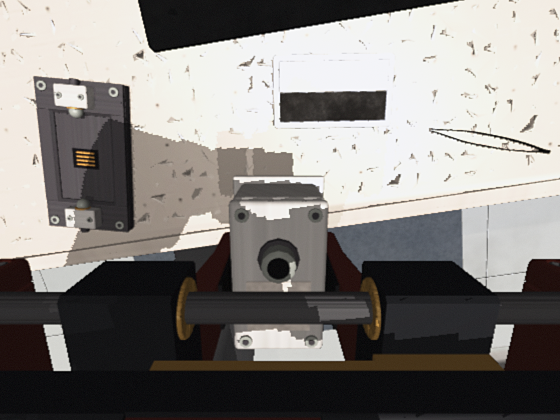

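The reject tray is at pixel (330,92), its upper half white card and lower half black. The tweezers are at (490,140), clear of the path, and the socket is on the left at (85,158).

Request:
arm_command(
  targets=[
    [0,0,0,34,18,0,-1],
    [0,0,0,34,18,0,-1],
    [0,0,0,34,18,0,-1],
    [0,0,-0.159,0,0,0,-1],
    [0,0,-0.159,0,0,0,-1],
    [0,0,-0.159,0,0,0,-1],
    [0,0,-0.159,0,0,0,-1],
    [0,0,-0.159,0,0,0,-1],
  ],
)

```text
time: 23.15
tool_pos: [0.4873, -0.3265, 0.1692]
tcp_rot: [[0.794, 0.607, -0.002], [0.607, -0.794, 0.002], [-0.0, -0.002, -1.0]]
force: [-0.2, -0.8, -4.6]
finger_gap: 0.044
gripper_force: 30.0
```

Request:
arm_command(
  targets=[
    [0,0,-0.159,0,0,0,-1],
    [0,0,-0.159,0,0,0,-1],
    [0,0,-0.159,0,0,15,-1],
    [0,0,-0.159,0,0,25,-1],
    [0,0,-0.159,0,0,25,-1],
    [0,0,0,0,0,25,-1],
    [0,0,0,0,0,0,-1],
  ],
)

```text
time: 24.02
tool_pos: [0.4857, -0.3261, 0.0775]
tcp_rot: [[0.129, 0.992, -0.005], [0.992, -0.129, 0.004], [0.003, -0.005, -1.0]]
force: [-0.3, -0.2, -3.8]
finger_gap: 0.0439
gripper_force: 30.0
```

Run:
```python
from h import *
p,T=avg(3); to(p,T,(.4852,-.3289,.026),82.3)
```

```text
t 24.18 pos [ 0.487  -0.3273  0.0797] yaw 82.58 z [-0.0013  0.0012 -1.    ] F [ 0.46 -0.38 -3.26] M [-0.0453 -0.08    0.0058] sd [0.028 0.025 0.029] Mtool [-0.0851 -0.0346 -0.0058] gap 0.044 gf 30.0
tool shift mm [-1.9 -1.5 53.7] wz 0.005
```

Request:
arm_command(
  targets=[
    [0,0,0,-2,-1,25,-1],
    [0,0,0,0,0,18,-1],
    [0,0,0,0,0,7,-1],
    [0,0,0,0,0,2,-1],
    [0,0,0,0,0,1,-1],
    [0,0,0,0,0,0,-1],
  ],
)

```text
time: 24.92
tool_pos: [0.4853, -0.33, 0.0268]
tcp_rot: [[0.13, 0.991, -0.001], [0.991, -0.13, 0.0], [0.0, -0.001, -1.0]]
force: [-0.3, -0.0, -4.4]
finger_gap: 0.0437
gripper_force: 30.0
```

Run:
```python
from h import *
avg(2)
```

```text
t 25.02 pos [ 0.4853 -0.3301  0.0267] yaw 82.51 z [-1.e-03  4.e-04 -1.e+00] F [-0.18  0.06 -4.14] M [-0.0089 -0.1024 -0.0244] sd [0.068 0.022 0.038] Mtool [-0.1027  0.0046  0.0243] gap 0.0436 gf 30.0
```

Request:
arm_command(
  targets=[
    [0,0,0,0,0,1,-1],
    [0,0,0,0,0,0,-1],
    [0,0,0,0,0,0,-1],
  ],
)

```text
time: 25.4
tool_pos: [0.4852, -0.33, 0.0256]
tcp_rot: [[0.13, 0.991, -0.001], [0.991, -0.13, 0.0], [0.0, -0.001, -1.0]]
force: [-0.4, 0.6, -0.4]
finger_gap: 0.0443
gripper_force: 30.0
```

Request:
arm_command(
  targets=[
    [0,0,0,0,0,0,0.36],
    [0,0,0,0,0,0,0.36],
    [0,0,0,0,0,-30,0.36],
    [0,0,0,0,0,-55,0.36],
    [0,0,0,0,0,-60,0.36],
    [0,0,0.159,0,0,-25,0.36],
    [0,0,0.159,0,0,0,0.36],
    [0,0,0.159,0,0,0,0.36],
  ],
)

```text
time: 26.4
tool_pos: [0.4854, -0.3302, 0.196]
tcp_rot: [[0.575, 0.818, -0.0], [0.818, -0.575, -0.0], [-0.0, -0.0, -1.0]]
force: [-0.4, 0.5, 0.8]
finger_gap: 0.0597
gripper_force: 0.0
```

Request:
arm_command(
  targets=[
    [0,0,0.159,0,0,0,0.36],
    [0,0,0.159,0,0,0,0.36],
    [0,0,0.159,0,0,0,0.36],
    [0,0,0.159,0,0,0,0.36],
    [0,0,0.159,0,0,0,0.36],
    [0,0,0.159,0,0,0,0.36],
    [0,0,0.159,-7,-47,0,0.36],
    [0,0,0,-7,-47,0,0.36],
  ],
)

```text
time: 27.4
tool_pos: [0.4775, -0.2348, 0.1953]
tcp_rot: [[0.988, -0.153, -0.002], [-0.153, -0.988, 0.001], [-0.002, -0.0, -1.0]]
force: [0.4, 0.8, -1.0]
finger_gap: 0.0602
gripper_force: 0.0
```

Request:
arm_command(
  targets=[
    [0,0,0,-7,-47,0,0.36],
    [0,0,0,-7,-47,0,0.36],
    [0,0,0,-7,-47,0,0.36],
    [0,0,0,-7,-47,0,0.36],
    [0,0,0,-7,-47,0,0.36],
    [0,0,0,-7,-47,0,0.36],
    [0,0,0,0,0,0,0.36],
  ],
)

```text
time: 28.28
tool_pos: [0.4784, 0.0535, 0.1959]
tcp_rot: [[0.99, -0.143, -0.001], [-0.143, -0.99, 0.002], [-0.001, -0.002, -1.0]]
force: [-1.1, -0.1, -0.6]
finger_gap: 0.0599
gripper_force: 0.0
```

Run:
```python
from h import *
for i in range(2):
    s=st(); cal=optics.calibration("wrist"); p,d=optics.grab_frame("wrist")
    W=cloud("wrist",d,cal); z=W[...,2]; ok=(d>0)&(W[...,0]>.38)
    cl=lambda m:cv2.morphologyEx(m.astype(np.uint8),cv2.MORPH_OPEN,np.ones((3,3)))
    print("lids"); [print(r) for r in rects(W,cl(ok&(z>.042)&(z<.056)),150)]
    print("sock"); [print(r) for r in rects(W,cl(ok&(z>.0085)&(z<.022)),3000)]
    print("plung"); [print(r) for r in rects(W,cl(ok&(z>.0255)&(z<.034)),200)]
p,d=optics.grab_frame("top"); cv2.imwrite("pics/top2c.png",cv2.resize(p[130:290,220:440],None,fx=3,fy=3))
```

```text
t 28.27 pos [0.4784 0.0535 0.1959] yaw -8.22 z [-0.001  0.002 -1.   ] F [-1.1 -0.1 -0.6] M [0.06 0.   0.03] gap 0.0599 gf 0.0
lids
(529.5, 131.5, 75.8, 44.3, -8.7, 50.3, [194.0, 155.0], 3254)
(548.1, 291.0, 75.3, 45.3, -8.2, 50.2, [33.0, 160.0], 3431)
sock
(591.7, -206.2, 93.0, 91.5, 89.8, 11.4, [514.0, 45.0], 8162)
(553.9, 210.2, 276.0, 194.2, 81.6, 14.0, [147.0, 129.0], 7679)
(458.6, -70.5, 149.7, 85.1, -13.9, 14.9, [390.0, 185.0], 8439)
plung
(544.3, 270.4, 75.3, 4.0, -9.5, 29.8, [66.0, 158.0], 387)
(512.7, -83.5, 29.9, 27.5, 76.7, 29.0, [405.0, 138.0], 631)
(403.8, -56.6, 30.1, 28.5, 73.0, 29.1, [384.0, 243.0], 492)
t 28.32 pos [0.4785 0.051  0.1958] yaw -8.38 z [-0.001  0.001 -1.   ] F [ 0.3 -0.8  0.3] M [0.   0.02 0.06] gap 0.0598 gf 0.0
lids
(529.7, 131.5, 74.7, 44.2, -8.6, 50.3, [191.0, 156.0], 3241)
(547.8, 291.5, 74.5, 45.4, -8.4, 50.2, [30.0, 162.0], 3373)
sock
(591.6, -207.2, 95.6, 91.3, 89.8, 11.5, [512.0, 45.0], 8407)
(554.1, 209.6, 275.0, 192.6, 81.6, 14.0, [149.0, 129.0], 7307)
(458.4, -70.6, 150.1, 85.0, -13.8, 14.8, [388.0, 184.0], 8396)
plung
(544.9, 269.9, 74.0, 3.3, -7.9, 29.9, [63.0, 158.0], 370)
(513.8, -83.8, 30.8, 25.0, 76.0, 29.0, [402.0, 138.0], 626)
(404.3, -56.8, 30.6, 26.2, 76.7, 29.1, [382.0, 243.0], 488)
```

View pics/top2c.png

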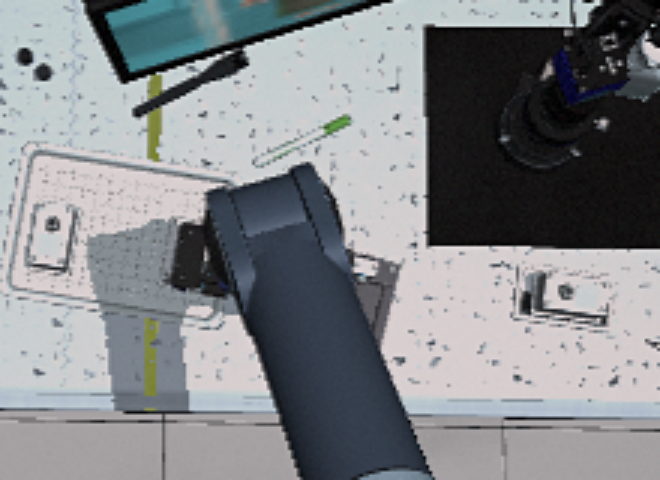

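B stands upright on the reject tray at crop pixel (568,295). A is back in the white tray under the arm and C is at (50,235).

Request:
arm_command(
  targets=[
    [0,0,0.003,13,-29,25,0.36],
    [0,0,0,13,-29,40,0.36],
    [0,0,0,13,-29,35,0.36],
    [0,0,0,0,0,0,0.36],
  ],
)

```text
time: 28.92
tool_pos: [0.5292, 0.1297, 0.0927]
tcp_rot: [[0.988, -0.152, -0.006], [-0.152, -0.988, 0.0], [-0.006, 0.001, -1.0]]
force: [-0.3, 0.1, 0.9]
finger_gap: 0.0597
gripper_force: 0.0
```

Run:
```python
from h import *
p,T=avg(4); to(p,T,(.5296,.1315,.021),-8.6)
```

```text
t 29.12 pos [0.5301 0.1282 0.0955] yaw -8.85 z [-0.0022  0.     -1.    ] F [0.12 0.2  0.19] M [ 0.0198 -0.0032  0.0094] sd [0.018 0.044 0.031] Mtool [ 0.02    0.0002 -0.0094] gap 0.0597 gf 0.0
tool shift mm [-0.9 -3.2 74.5] wz -0.004
```

Request:
arm_command(
  targets=[
    [0,-0.002,-0.004,-1,-3,30,0.36],
    [0,0,0,0,0,33,0.36],
    [0,0,0,0,0,11,0.36],
    [0,0,0,0,0,0,-1],
    [0,0,0,0,0,0,-1],
    [0,0,0,0,0,0,-1],
  ],
)

```text
time: 29.88
tool_pos: [0.5302, 0.1328, 0.0229]
tcp_rot: [[0.989, -0.149, -0.002], [-0.149, -0.989, 0.001], [-0.002, -0.001, -1.0]]
force: [-0.6, -2.1, 6.5]
finger_gap: 0.0438
gripper_force: 30.0
```

Run:
```python
from h import *
p,T=avg(2); to(p,T,(.4585,-.0705,.13),-13.8)
```

```text
t 29.98 pos [0.5302 0.1327 0.0229] yaw -8.55 z [-0.0016  0.0011 -1.    ] F [-0.56 -1.64  7.13] M [-0.3921  0.2656 -0.0323] sd [0.017 0.008 0.026] Mtool [-0.4272 -0.2042  0.0332] gap 0.044 gf 30.0
tool shift mm [ -40.9  211.6 -107.2] wz 0.092
```

Request:
arm_command(
  targets=[
    [0,0,0,0,0,-27,-1],
    [0,0,0,0,0,-40,-1],
    [0,0,0,0,0,-40,-1],
    [0,0,0,-8,42,0,-1],
    [0,0,0,-8,42,0,-1],
    [0,0,0,-8,42,0,-1],
    [0,0,0,-8,42,0,-1],
    [0,0,0,-8,43,0,-1],
  ],
)

```text
time: 30.98
tool_pos: [0.4581, -0.071, 0.1288]
tcp_rot: [[0.989, -0.148, -0.003], [-0.148, -0.989, 0.001], [-0.003, -0.001, -1.0]]
force: [0.6, -0.7, -3.5]
finger_gap: 0.0438
gripper_force: 30.0
```

Request:
arm_command(
  targets=[
    [0,0,0.046,0,0,20,-1],
    [0,0,0.046,0,0,20,-1],
    [0,0,0,0,0,15,-1],
    [0,0,0,0,0,0,-1],
    [0,0,0,0,0,0,-1],
  ],
)

```text
time: 31.6
tool_pos: [0.459, -0.0697, 0.074]
tcp_rot: [[0.971, -0.238, -0.003], [-0.238, -0.971, 0.001], [-0.003, -0.0, -1.0]]
force: [0.1, -0.6, -3.4]
finger_gap: 0.0441
gripper_force: 30.0
```

Run:
```python
from h import *
cal=optics.calibration("wrist"); p0,d=optics.grab_frame("wrist"); W=cloud("wrist",d,cal); z=W[...,2]
cl=lambda m:cv2.morphologyEx(m.astype(np.uint8),cv2.MORPH_OPEN,np.ones((3,3)))
s=telemetry.observe(); lz=s["tool_pos"][2]+.0275
print("lidz",lz); [print(r) for r in rects(W,cl((d>0)&(abs(z-lz)<.005)&(abs(W[...,1]+.07)<.06)),1000)]
[print(r) for r in rects(W,cl((d>0)&(z>.0255)&(z<.034)&(abs(W[...,1]+.07)<.06)),200)]
cv2.imwrite("pics/w3.png",p0[:,:,::-1])
p,T=avg(5); to(p,T,(.4585,-.0705,.0329),-13.8)
```

```text
lidz 0.1016936799202418
(474.9, -73.5, 64.1, 44.6, 75.3, 101.4, [279.0, 243.0], 8447)
(429.8, -62.3, 44.0, 15.6, 75.7, 101.5, [278.0, 336.0], 2104)
(513.0, -83.8, 30.1, 26.5, 76.2, 28.9, [280.0, 143.0], 1565)
t 31.9 pos [ 0.4591 -0.0699  0.0741] yaw -13.78 z [-0.0025  0.001  -1.    ] F [-0.01  0.1  -3.39] M [ 0.0211  0.0033 -0.0029] sd [0.012 0.015 0.023] Mtool [ 0.0197 -0.0083  0.0029] gap 0.0437 gf 30.0
tool shift mm [-0.3  0.8 41.2] wz 0.000
```

View pics/w3.png

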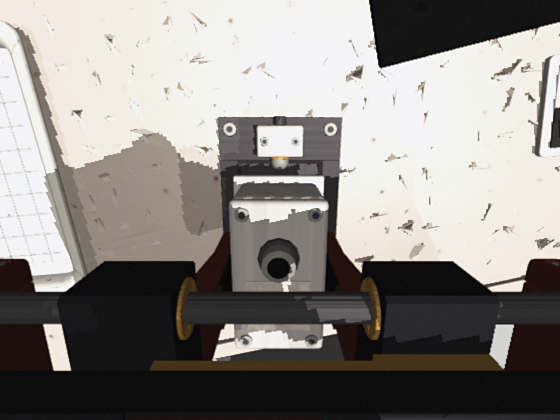

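The housing (lid centre at pixel (279,265)) hangs in line over the socket, with its far plunger at (280,150). The corrections come out at about −0.5 mm in x and +0.9 mm in y.

Request:
arm_command(
  targets=[
    [0,0.002,0,-0.5,0.9,15,-1],
    [0,0,0,0,0,13,-1],
    [0,0,0,0,0,5,-1],
    [0,0,0,0,0,2,-1],
    [0,0,0,0,0,0,-1],
  ],
)

```text
time: 32.52
tool_pos: [0.4581, -0.0706, 0.0386]
tcp_rot: [[0.971, -0.239, -0.001], [-0.239, -0.971, 0.001], [-0.001, -0.0, -1.0]]
force: [2.4, -0.1, -5.7]
finger_gap: 0.0438
gripper_force: 30.0
```

Request:
arm_command(
  targets=[
    [0,0,0,0,0,1,-1],
    [0,0,0,0,0,1,-1],
    [0,0,0,0,0,0,-1],
  ],
)

```text
time: 32.9
tool_pos: [0.4579, -0.0706, 0.0365]
tcp_rot: [[0.971, -0.239, -0.002], [-0.239, -0.971, 0.001], [-0.002, -0.0, -1.0]]
force: [1.8, 0.0, -7.8]
finger_gap: 0.0439
gripper_force: 30.0
```

Run:
```python
from h import *
avg(3)
```

```text
t 33.05 pos [ 0.4579 -0.0706  0.0365] yaw -13.8 z [-1.6e-03  7.0e-04 -1.0e+00] F [ 2.48 -0.46 -7.62] M [-0.0583 -0.6908 -0.0255] sd [0.031 0.016 0.004] Mtool [0.1082 0.6848 0.0251] gap 0.0437 gf 30.0
```

Request:
arm_command(
  targets=[
    [0,0,0,0.4,0,1,-1],
    [0,0,0,0.3,0,1,-1],
    [0,0,0,0,0,0,-1],
  ],
)

```text
time: 33.42
tool_pos: [0.4583, -0.0708, 0.0343]
tcp_rot: [[0.971, -0.239, -0.002], [-0.239, -0.971, 0.001], [-0.002, -0.0, -1.0]]
force: [1.5, 0.1, -8.5]
finger_gap: 0.0442
gripper_force: 30.0
```

Run:
```python
from h import *
avg(2)
```

```text
t 33.52 pos [ 0.4583 -0.0708  0.0344] yaw -13.8 z [-2.2e-03  7.0e-04 -1.0e+00] F [ 1.11 -0.94 -8.  ] M [-0.1049 -0.5335  0.0123] sd [0.014 0.032 0.041] Mtool [ 0.0254  0.5431 -0.0124] gap 0.0438 gf 30.0
```

Request:
arm_command(
  targets=[
    [0,0,0,0.2,0,1,-1],
    [0,0,0,0,0,0.7,-1],
    [0,0,0,0,0,0,-1],
  ],
)

```text
time: 33.9
tool_pos: [0.4585, -0.0708, 0.0329]
tcp_rot: [[0.971, -0.239, -0.002], [-0.239, -0.971, 0.001], [-0.002, -0.0, -1.0]]
force: [0.2, -0.1, -4.7]
finger_gap: 0.0438
gripper_force: 30.0
```

Request:
arm_command(
  targets=[
    [0,0,0,0,0,0.5,-1],
    [0,0,0,0,0,0,-1],
  ],
)

```text
time: 34.15
tool_pos: [0.4586, -0.0708, 0.0327]
tcp_rot: [[0.971, -0.239, -0.002], [-0.239, -0.971, 0.001], [-0.002, -0.0, -1.0]]
force: [-2.3, 0.2, 4.0]
finger_gap: 0.0436
gripper_force: 30.0
```

Run:
```python
from h import *
avg(2)
```

```text
t 34.25 pos [ 0.4586 -0.0708  0.0327] yaw -13.8 z [-1.8e-03  5.0e-04 -1.0e+00] F [-3.38  0.61  4.88] M [0.2798 0.6241 0.0279] sd [0.007 0.004 0.02 ] Mtool [ 0.1227 -0.6729 -0.0281] gap 0.0439 gf 30.0
```

Request:
arm_command(
  targets=[
    [0,0,0,0,0,0.5,-1],
    [0,0,0,0,0,0.4,-1],
    [0,0,0,0,0,0,-1],
  ],
)

```text
time: 34.62
tool_pos: [0.4586, -0.0708, 0.0327]
tcp_rot: [[0.971, -0.239, -0.002], [-0.239, -0.971, 0.0], [-0.002, 0.0, -1.0]]
force: [-7.9, 0.2, 18.9]
finger_gap: 0.0439
gripper_force: 30.0
```

Request:
arm_command(
  targets=[
    [0,0,0,0,0,0,0.36],
    [0,0,0,0,0,0,0.36],
    [0,0,0,0,0,-30,0.36],
    [0,0,0,0,0,-50,0.36],
    [0,0,0,-20,0,-50,0.36],
    [0,0,0,-30,0,-30,0.36],
    [0,0,0,0,0,0,0.36],
  ],
)

```text
time: 35.5
tool_pos: [0.4105, -0.059, 0.1936]
tcp_rot: [[0.971, -0.238, 0.003], [-0.238, -0.971, -0.001], [0.003, 0.0, -1.0]]
force: [0.2, -0.5, 0.3]
finger_gap: 0.0598
gripper_force: 0.0
```

Run:
```python
from h import *
st()
for i in range(2):
    cal=optics.calibration("wrist"); p,d=optics.grab_frame("wrist"); W=cloud("wrist",d,cal); z=W[...,2]
    cl=lambda m:cv2.morphologyEx(m.astype(np.uint8),cv2.MORPH_OPEN,np.ones((3,3)))
    [print(r) for r in rects(W,cl((d>0)&(z>.052)&(z<.068)&(abs(W[...,1]+.07)<.06)),500)]
    L=cl((d>0)&(z>.055)&(z<.065)&(abs(W[...,1]+.07)<.06))>0
    A=np.c_[W[L][:,:2]-W[L][:,:2].mean(0),np.ones(L.sum())]; print("lid plane slope,z",np.linalg.lstsq(A,W[L][:,2],rcond=None)[0].round(4), "table z",np.median(z[(d>0)&(abs(z)<.006)]))
cv2.imwrite("pics/w4.png",p[:,:,::-1])
```

```text
t 35.5 pos [ 0.4105 -0.059   0.1936] yaw -13.8 z [ 0.003 -0.001 -1.   ] F [ 0.2 -0.5  0.3] M [ 0.03 -0.05  0.02] gap 0.0598 gf 0.0
(458.5, -70.9, 75.1, 43.9, -13.8, 60.2, [278.0, 147.0], 3607)
lid plane slope,z [-0.003  -0.0004  0.0602] table z 0.0003802432677862422
(458.2, -70.9, 76.1, 44.0, -13.9, 60.2, [278.0, 147.0], 3648)
lid plane slope,z [-0.0011  0.0006  0.0602] table z 0.0003818389903615738
```

View pics/w4.png

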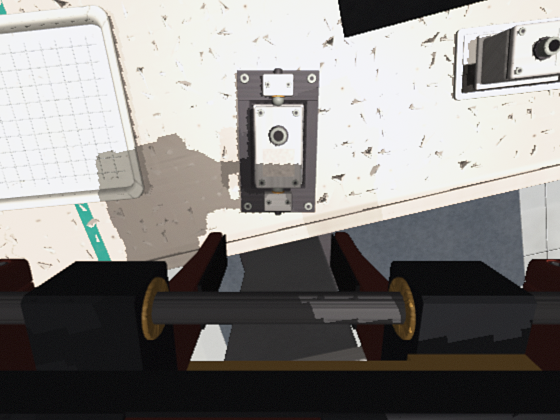

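The housing sits level in the socket at pixel (278,147). Its lid is 60.2 mm above the bench, which is fully home (12 + 48 mm). The loose one stands on the reject tray at (525,55), and the gripper is clear.

```bash
python3 -c "
from workcell import job
print(job.sign_off())"
```

```text
the job is handed in; nothing more can be done
None
```

The loose-weight housing (the middle one in the row) stands on the reject tray, a sound one is pressed fully home in the test socket, and the third was left untouched on the white tray, taken as sound because the middle one clearly rocked loose; the job is handed in at about 36 s.

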